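# Zero the cap torque tester's peak pointer and load the fallen bottle

### The job

Make the cap torque tester ready for its next test. First turn the knob in the middle of its dial anticlockwise until the peak pointer is fully home at its zero stop; after that, pick up the square bottle that has fallen over, stand it upright in the middle of the tester's round platform, setting it down gently, and let go. Do not knock over or push away the spare bottle, the jar or the beaker that stand around it.

Things in the scene. Friction and masses are not known exactly. Their poses are not given: they have to be found in the camera images.
- tester: cap torque tester: fixed white housing 170 (x) by 280 (y) mm, flat top 85 mm above the table. Origin at the centre of its underside, z up, front (grille) towards -x. Side by side on its top: a dial (white disc, 116 mm diameter, 5 mm thick, centre at y = +68 mm) with the pointer knob in its middle, and a round platform (centre at y = -68 mm).
- knob_grip (a point): on the knob's vertical axis at grip height, 35 mm above the housing. Knob: black upright bar 62 long, 16 mm wide, top 12 mm above this point, on a round foot (48 mm diameter) whose top is 23 mm below it; grip the bar across its width. Turns with the knob: x along the bar to the end with the thin steel pointer (tip 52 mm from the axis; white line on the bar), y across it, z up.
- pointer (a joint): knob and pointer angle, rad. 0 = home at the zero stop (steel pin by the scale's first long mark, 135 deg anticlockwise from the tester's x axis: left front seen from the robot), a hard end of travel. Grows clockwise from above, to 4.6; starts at 0.9 to 2.6. Turn anticlockwise to reset. Friction 0.04 N m, no spring: stays where left.
- platform_mid (a point): centre of the top face of the tester's round platform (fixed aluminium disc of 104 mm diameter with black rubber top and two thin circles), 100 mm above the table; z up
- bottle: the fallen bottle: square, amber, black screw cap, lying on a flat side on the table, cap roughly towards the robot; loose, 0.15 to 0.3 kg. Body 50 by 50 mm, 85 mm long; shoulder to 95 mm; cap 34 mm diameter, from 93 to 120 mm. Origin at the centre of its base (25 mm above the table when lying); z from base to cap, x and y normal to the flat sides. Rigid, may be gripped firmly.
- spare: an identical square bottle that stands upright; origin at the centre of its underside, z up its axis; leave it alone
- jar: clear round jar with white cap, 72 mm in diameter, 100 mm tall; stands upright; origin at the centre of its underside, z up its axis; leave it alone
- beaker: glass beaker 72 mm in diameter, 95 mm tall; stands upright; origin at the centre of its underside, z up its axis; leave it alone
Not all that is in view belongs to the job. Leave any blue or red look-alike of the bottle alone.

How it is judged (in metres and radians):
On the way, in this order (a step that is already met when the one before it is completed fails the run):
1. the peak pointer is turned home to its zero stop (before the bottle is loaded) (value of joint pointer below 0.06 rad), for 0.2 s.
2. the bottle stands upright in the middle of the platform (angle between bottle's own z axis and vertical below 0.08 rad and horizontal distance between bottle and platform_mid below 0.015 m and z of bottle in the frame of platform_mid between -0.004 and 0.004 m), for 0.2 s.
At the end, for the whole second after the job is handed in: The pointer is within 0.06 rad of its zero stop, and the square bottle stands released and at rest on the platform, upright within 0.08 rad, its base within 4 mm of the platform's top in height and its axis within 15 mm of the platform's centre (all of step 2 and value of joint pointer below 0.06 rad and contact force between the fingers and bottle below 0.05 N and linear speed of bottle below 0.02 m/s and angular speed of bottle below 0.1 rad/s); the robot touches nothing.
It fails at once if the spare bottle, the jar or the beaker is moved by more than 40 mm or tipped over (distance of any of spare, jar, beaker from where it was at the start of the episode above 0.04 m or angle between any of spare, jar, beaker's own z axis and vertical above 0.5 rad).
It fails at once if the bottle is dropped or banged on the tester (more than 60 N) (contact force between bottle and tester above 60 N).
It also fails if it takes over 61 s, if anything falls off the work surface, if the arm or the gripper's body presses on something with over 40 N, if the wrist force passes 120 N, or if a joint passes its speed limit or range.

### The arm

A 7-joint arm with a two-finger parallel gripper is mounted at the origin on the work surface. World frame = base frame: x ahead of the robot, y to its left, z up, the work surface at z = 0. Lengths are in mm, angles in rad, forces in N, time in s.
With the tool pointing down it reaches from about 400 to 875 mm from the base axis. Payload 4.4 kg.
Tool frame: the origin (TCP) lies between the finger pads; the fingertips stand 17 mm ahead of it and the grasp point (between the pads) lies 2 mm behind it; z points along the fingers, y is the line along which they close (so a half turn about z gives the same grasp; the last joint's range is limited). The gripper opens to 85 mm and grips with 20 to 120 N. Pads are 22 mm wide; open, the fingers measure 114 mm over their backs; the gripper's body (76 mm by 85 mm) begins 54 mm behind the grasp point. The pads swing forward as they close: fully open they stand 13 mm farther back than shut.
Start: joints at [1.246, 0.628, 0.038, 1.517, -0.027, 0.996, -0.02], TCP at [166.376, -628.36, 225.013] pointing down, gripper open.
Joint ranges: [-3.06, 3.06], [-0.37, 2.12], [-1.25, 1.32], [0.18, 2.47], [-1.1, 4.24], [0.23, 1.98], [-2.94, 2.94]. Speed limits (rad/s): [2.57, 2.57, 3.14, 3.14, 3.14, 3.14, 3.14].

### API

Orientations are given as [roll, pitch, yaw] about the fixed x, y, z axes, in that order (R = Rz(yaw) Ry(pitch) Rx(roll)).
In Python, from cell import sensors, get_image, ctrl gives the robot as it stands.
- The arm moves only by the tool send_rows, never from a script. Its argument "series" is a list of rows, each a list of 3 entries, a list of its own where there are three numbers: the finger opening in mm, from 0 to 85.4, then the shift along the world's x, y, z in units of 60 mm (1.0 is 60 mm), then the turn, a rotation vector about the world's x, y, z in units of 5 degrees (1.0 is 5 degrees). A call has 1 to 8 rows; each row shifts and turns the commanded pose from where the row before left it; what a row does not reach is not made up. A row lasts 1/8 s, in which the tool goes at most 62.5 mm and 10.7 degrees, less where a joint would pass 70% of its speed; a pose out of reach is approached as far as the arm can. A call is refused whole if a number of a shift passes 1 or a number of a turn 1, either way. A call with a gripper value outside its range is refused whole. The fingers move at their own pace and stop on an object; the grip force is fixed at half the most. Time passes only in rows, so rows that do not move let the fingers close. It gives the time, the measured TCP pose, the force, the opening and the grip force at its end, in the units of the state.
- sensors.read_state(): the state, without advancing time (a new reading comes with each control period).
- get_image(name): name is "scene" or "top" or "wrist"; returns a dict with "img" (384x512x3 uint8, red, green, blue), "depth" (384x512 float32, mm along the optical axis (not along the pixel's ray), 0 where there is no reading), "vfov" (degrees; the focal length in pixels is half the picture's height over the tangent of half this angle, whatever the lens; pixels are square), "cx", "cy" (the principal point, pixels), "k1" (the pictures are not rectified: a ray, as slopes to the right and down, at radius r is drawn at 1 + k1 r^2 times it, then the intrinsics apply), "world_to_cam" (4x4, takes a point from world to camera coordinates). Camera axes: x right, y down, z forward; pixel columns grow to the right and rows downward; lengths in mm; the calibration is good to about 2 mm. A picture is of the moment at which its call begins.
- ctrl.finish_job(): hands the job in; it is judged then, once.
The state is a dict: "clock": time; "qpos": joint angles; "qd": joint speeds; "tau": joint torques, N m; "eef_pos": TCP position; "tool_rot": TCP orientation; "force": force on the tool from outside, world axes, zero at the start; "torque": the same for the moment, N m; "width": finger opening in mm; "gripper_force": force on a finger pad.
Only numpy, scipy, OpenCV 4.12 (cv2) and the standard library are available. Lean on these libraries where they do the work, as an engineer would, in place of code of your own. Each camera call takes 0.05 s, during which the arm holds its last target. There are 200 camera calls.

## Working session

There is one attempt and no reset: what is moved stays moved. The work goes in short steps, Python scripts to look and compute and a tool call to move; the robot and the scene stay as the last step left them, time stands still between calls to the robot, and variables do not carry over. Pictures are saved under pics/ and viewed, at most 10 in all, crops included, and the job is handed in when it is done.

Besides the shell and the picture viewer there is one more tool, called after "Request:" as name([rows], argument=value, ...), one row to a line, values as JSON. send_rows: Moves the arm, as the interface text tells. Its arguments: {"type":"object","properties":{"series":{"type":"array"}},"required":["series"]}

```bash
mkdir -p pics; ls
cat > h.py <<'E'
import numpy as np, cv2
from cell import sensors, get_image, ctrl
def K(d):
    f=d["img"].shape[0]/2/np.tan(np.radians(d["vfov"])/2)
    return np.array([[f,0,d["cx"]],[0,f,d["cy"]],[0,0,1]]), np.array([d["k1"],0,0,0.])
def rays(d,px):
    k,dist=K(d); n=cv2.undistortPoints(np.array(px,float).reshape(-1,1,2),k,dist).reshape(-1,2)
    return np.c_[n,np.ones(len(n))]
def plane(d,px,z):
    W=d["world_to_cam"]; R=W[:3,:3]; o=-R.T@W[:3,3]; r=rays(d,px)@R
    return o+r*((z-o[2])/r[:,2])[:,None]
def cloud(d):
    h,w=d["depth"].shape; v,u=np.mgrid[:h,:w]; W=d["world_to_cam"]
    c=rays(d,np.c_[u.ravel(),v.ravel()])*d["depth"].reshape(-1,1)
    return ((c-W[:3,3])@W[:3,:3]).reshape(h,w,3)
def proj(d,P):
    W=d["world_to_cam"]; k,dist=K(d); 
    return cv2.projectPoints(np.array(P,float).reshape(-1,3),cv2.Rodrigues(W[:3,:3])[0],W[:3,3],k,dist)[0].reshape(-1,2)
def save(n,img): cv2.imwrite("pics/"+n+".png",cv2.cvtColor(img,cv2.COLOR_RGB2BGR))
E
python3 - <<'E'
from h import *
s=sensors.read_state(); print(s)
for n in("scene","top"):
    d=get_image(n); np.save(n+".npy",d,allow_pickle=True); save(n,d["img"]); print(n,d["vfov"],d["k1"],d["world_to_cam"].round(3).tolist())
E
```

```text
pics
{'clock': 0.0, 'qpos': array([ 1.24620866,  0.62934141,  0.03843717,  1.51841335, -0.02699481,
        0.99628472, -0.01997681]), 'qd': array([ 1.10033523e-03, -3.46979416e-04, -4.51698181e-04,  2.21748234e-04,
       -1.85095094e-04,  8.38007346e-05, -1.09127130e-03]), 'tau': array([ 5.39496232e-04, -5.63404047e+01,  1.22623801e+00, -1.93441486e+01,
        1.08669096e-02,  1.03110331e-02, -2.11395326e-05]), 'eef_pos': array([ 166.20039871, -627.71250901,  224.07756782]), 'tool_rot': array([-3.13966391e+00,  2.76388674e-05,  2.58816549e-01]), 'force': array([-0.10394924, -0.6768984 ,  0.74216032]), 'torque': array([-0.02780598, -0.01729374,  0.05955499]), 'gripper_force': 0.0, 'width': 85.25100625281887}
scene 48.87262192621063 -0.03487691285952126 [[-0.213, 0.977, 0.011, 26.856], [0.837, 0.188, -0.514, -390.298], [-0.505, -0.1, -0.858, 1665.58], [0.0, 0.0, 0.0, 1.0]]
top 45.539240930353245 0.042436299856209274 [[-0.015, -1.0, 0.0, 75.3], [-0.992, 0.015, -0.124, 525.529], [0.124, -0.002, -0.992, 1309.527], [0.0, 0.0, 0.0, 1.0]]
```

View pics/top.png

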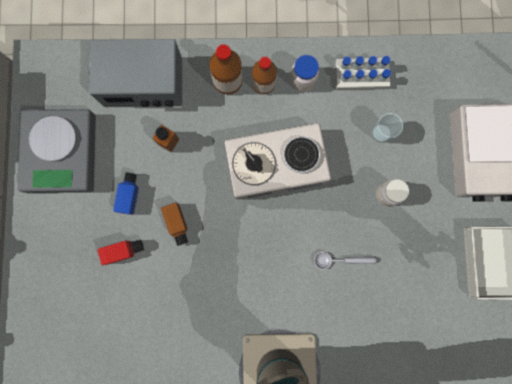

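View pics/scene.png

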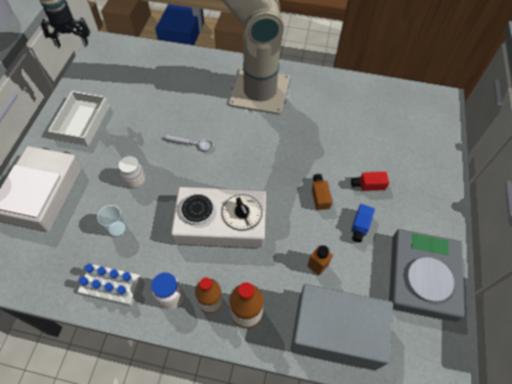

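Top view: the fallen amber bottle lies at (174,222) with its cap towards the robot. The other candidates are the upright amber spare (165,138), the blue look-alike (126,194) and the red one (120,252). Only (174,222) is both amber and lying down. The tester is at (277,160), with the dial at (254,162) and the platform at (302,153). I'll measure and confirm in a crop.

Run:
```python
from h import *
for n in("top","scene"):
    d=np.load(n+".npy",allow_pickle=True).item(); C=cloud(d); im=d["img"]; hsv=cv2.cvtColor(im,cv2.COLOR_RGB2HSV)
    X,Y,Z=C[...,0],C[...,1],C[...,2]
    # tester housing top
    m=((abs(Z-85)<5)&(X>350)&(X<800)&(Y>-250)&(Y<250)).astype(np.uint8)
    if 1:
        u0=(C[m>0]); 
        # largest component
        k,l,st,ce=cv2.connectedComponentsWithStats(m); i=1+st[1:,4].argmax(); p=C[l==i]
        r=cv2.minAreaRect(p[:,:2].astype(np.float32)); print(n,"housing",r,"z",np.median(p[:,2]))
    near=(abs(X-r[0][0])<130)&(abs(Y-r[0][1])<170)
    p=C[near&(abs(Z-100)<5)]
    print(" z100 pts",len(p), cv2.minEnclosingCircle(p[:,:2].astype(np.float32)) if len(p) else None)
    p=C[near&(Z>122)&(Z<142)]; print(" knob top",len(p),np.median(p[:,2]),cv2.minAreaRect(p[:,:2].astype(np.float32)))
    # bottle
    amber=((hsv[...,0]>4)&(hsv[...,0]<20)&(hsv[...,1]>130)).astype(np.uint8)
    k,l,st,ce=cv2.connectedComponentsWithStats(amber)
    for i in range(1,k):
        if st[i,4]>80:
            p=C[l==i]; print(" amber",ce[i].round(),st[i,4],np.median(p,axis=0).round(),"zmax",np.percentile(p[:,2],95).round())
            t=p[abs(p[:,2]-50)<6]
            if len(t)>50: print("   z50 rect",cv2.minAreaRect(t[:,:2].astype(np.float32)),len(t))
    blk=(Z>20)&(Z<45)&(hsv[...,2]<70)&(X>250)&(X<450)&(Y>100)&(Y<400); p=C[blk]
    if len(p): print(" cap?",len(p),np.median(p,axis=0).round())
d=np.load("top.npy",allow_pickle=True).item()["img"]; 
a=cv2.resize(d[120:250,95:335],None,fx=3.3,fy=3.3,interpolation=cv2.INTER_CUBIC); save("crop1",a)
```

```text
top housing ((595.0612182617188, -3.1631927490234375), (169.16470336914062, 279.0500183105469), 9.575289726257324) z 86.02825816556236
 z100 pts 1133 ((604.6255493164062, 0.22202762961387634), 121.3844985961914)
 knob top 137 131.96244904418978 ((584.060302734375, 63.14018249511719), (61.021602630615234, 16.716869354248047), 37.61905288696289)
 amber [225.  67.] 665 [839. 136. 154.] zmax 186.0
 amber [263.  74.] 368 [834.  33. 120.] zmax 141.0
 amber [166. 140.] 203 [657. 307.  86.] zmax 102.0
 amber [174. 220.] 522 [430. 294.  51.] zmax 55.0
   z50 rect ((431.3225402832031, 295.3334655761719), (90.37718200683594, 47.781620025634766), 19.19886589050293) 477
 cap? 166 [371. 281.  39.]
scene housing ((598.6697387695312, -2.89208984375), (170.7567901611328, 277.7015380859375), 9.51677417755127) z 85.49355076927502
 z100 pts 908 ((593.7957763671875, -5.439136505126953), 118.55874633789062)
 knob top 113 131.74181265242174 ((587.2044067382812, 64.16055297851562), (62.106781005859375, 16.522079467773438), 36.807437896728516)
 amber [416.  36.] 13412 [-726.  680. -205.] zmax 20.0
   z50 rect ((-723.8172607421875, 879.2569580078125), (19.123912811279297, 275.3523254394531), 0.4124425947666168) 123
 amber [321. 194.] 422 [448. 296.  49.] zmax 54.0
   z50 rect ((436.3460998535156, 295.66253662109375), (91.51500701904297, 45.57966613769531), 18.509395599365234) 309
 amber [319. 262.] 302 [690. 316.  81.] zmax 104.0
 amber [208. 294.] 398 [866.  41. 120.] zmax 146.0
 amber [246. 304.] 683 [879. 147. 154.] zmax 188.0
 cap? 91 [375. 276.  37.]
```

View pics/crop1.png

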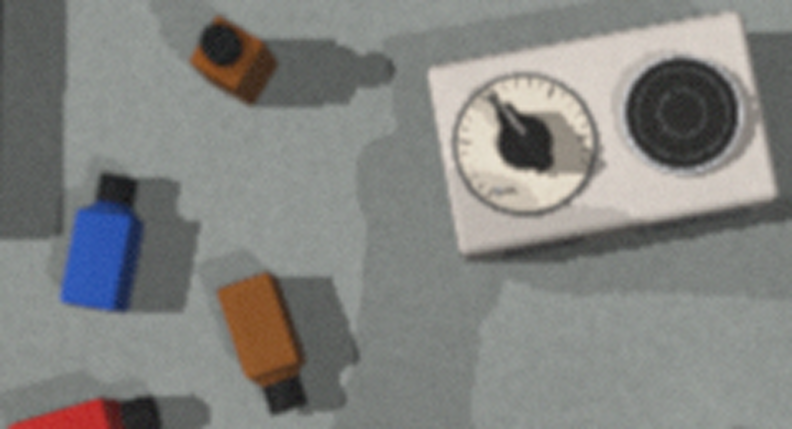

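The crop confirms it. The lying amber bottle is at crop (262,330), with its cap at (285,393) pointing to the robot. The pointer shows up-left from the knob at crop (523,140). The tester centre is about (597,-3) with yaw 9.5°, so the knob is at (586,64), its bar at 37°, and home at 144.5°. That leaves about 107° to turn anticlockwise.

Request:
send_rows([
  [85,[0.5,0.825,0],[0,0,0.32]],
  [85,[0.5,0.825,0],[0,0,0.32]],
  [85,[0.5,0.825,0],[0,0,0.32]],
  [85,[0.5,0.825,0],[0,0,0.32]],
  [85,[0.5,0.825,0],[0,0,0.32]],
  [85,[0.5,0.825,0],[0,0,0.32]],
  [85,[0.5,0.825,0],[0,0,0.32]],
  [60,[0.5,0.825,0],[0,0,0.32]],
])

```text
clock: 1.1
eef_pos: [407.0, -230.7, 224.9]
tool_rot: [3.142, 0.0, 0.483]
force: [1.2, -0.9, 0.4]
width: 69.4
gripper_force: 0.0
```

```bash
cat > st.py <<'E'
from h import *
import json
s=sensors.read_state()
print(round(s["clock"],2),"q",s["qpos"].round(3),"p",s["eef_pos"].round(1),"rpy",np.degrees(s["tool_rot"]).round(1),"F",s["force"].round(1),"w",round(s["width"],1),round(s["gripper_force"],1))
open("log.txt","a").write(json.dumps([list(s["qpos"]),list(s["eef_pos"]),list(s["tool_rot"])])+"\n")
E
python3 st.py
```

```text
1.1 q [ 0.503  0.372 -0.064  2.006  0.034  0.765 -0.669] p [ 407.  -230.7  224.9] rpy [180.    0.   27.7] F [ 1.2 -0.9  0.4] w 69.4 0.0
```

Request:
send_rows([
  [60,[0.5,0.825,0],[0,0,0.32]],
  [60,[0.5,0.825,0],[0,0,0.32]],
  [60,[0.5,0.825,0],[0,0,0.32]],
  [60,[0.5,0.825,0],[0,0,0.32]],
  [60,[0.5,0.825,0],[0,0,0.32]],
  [60,[0.49,0.815,0],[0,0,0.32]],
  [60,[0,0,0],[0,0,0]],
  [60,[0,0,0],[0,0,0]],
])

```text
clock: 2.1
eef_pos: [585.1, 63.3, 224.4]
tool_rot: [-3.141, 0.002, 0.65]
force: [-0.5, -0.1, -0.2]
width: 60.2
gripper_force: 0.0
```

```bash
python3 st.py
python3 - <<'E'
from h import *
d=get_image("wrist"); C=cloud(d); X,Y,Z=C[...,0],C[...,1],C[...,2]
save("wr1",d["img"])
m=(Z>120)&(Z<142)&(abs(X-586)<60)&(abs(Y-64)<60); p=C[m]
print(m.sum(), cv2.minAreaRect(p[:,:2].astype(np.float32)), np.median(p[:,2]))
E
```

```text
2.1 q [-0.068  0.542 -0.137  1.692  0.09   0.916 -1.161] p [585.1  63.3 224.4] rpy [-1.80e+02  1.00e-01  3.72e+01] F [-0.5 -0.1 -0.2] w 60.2 0.0
1222 ((585.8890380859375, 64.15254211425781), (60.91187286376953, 15.445728302001953), 36.85955047607422) 130.86194384205294
```

View pics/wr1.png

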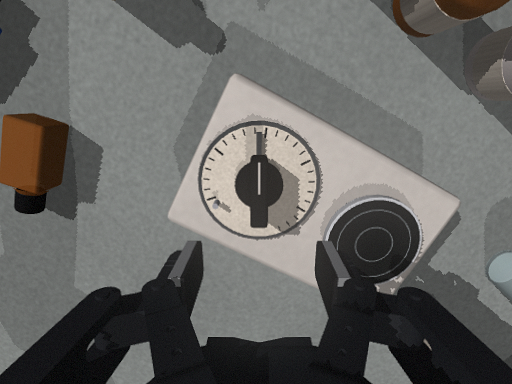

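The wrist view shows the knob bar upright at (259,190), with the pointer at its top (260,140) and the fingers on either side of it. The platform is at (374,240). The tool is aligned, so I'll descend and grip.

Request:
send_rows([
  [60,[0.01,0.01,-0.6],[0,0,0]],
  [60,[0,0,-0.6],[0,0,0]],
  [60,[0,0,-0.53],[0,0,0]],
  [5,[0,0,0],[0,0,0]],
  [5,[0,0,0],[0,0,0]],
  [5,[0,0,0],[0,0,0]],
  [5,[0,0,0],[0,0,0]],
  [5,[0,0,0],[0,0,0]],
])

```text
clock: 3.15
eef_pos: [586.9, 64.7, 123.0]
tool_rot: [3.141, -0.002, 0.65]
force: [-2.7, 0.5, 7.1]
width: 12.8
gripper_force: 58.9
```

```bash
python3 st.py
```

```text
3.15 q [-0.081  0.671 -0.12   1.783  0.117  0.692 -1.187] p [586.9  64.7 123. ] rpy [ 1.799e+02 -1.000e-01  3.720e+01] F [-2.7  0.5  7.1] w 12.8 58.9
```

Request:
send_rows([
  [5,[0,0,0.03],[0,0,0.5]],
  [5,[0,0,0],[0,0,1]],
  [5,[0,0,0],[0,0,1]],
  [5,[0,0,0],[0,0,1]],
  [5,[0,0,0],[0,0,1]],
  [5,[0,0,0],[0,0,1]],
  [5,[0,0,0],[0,0,1]],
  [5,[0,0,0],[0,0,1]],
])

```text
clock: 4.15
eef_pos: [586.1, 65.2, 123.2]
tool_rot: [-3.141, -0.001, 1.308]
force: [-1.1, 2.0, -1.4]
width: 12.9
gripper_force: 60.0
```

```bash
python3 st.py
```

```text
4.15 q [ 0.036  0.685 -0.308  1.78   0.293  0.722 -0.69 ] p [586.1  65.2 123.2] rpy [-180.   -0.   75.] F [-1.1  2.  -1.4] w 12.9 60.0
```

Request:
send_rows([
  [5,[0,0,0],[0,0,1]],
  [5,[0,0,0],[0,0,1]],
  [5,[0,0,0],[0,0,1]],
  [5,[0,0,0],[0,0,1]],
  [5,[0,0,0],[0,0,1]],
  [5,[0,0,0],[0,0,1]],
  [5,[0,0,0],[0,0,1]],
  [5,[0,0,0],[0,0,1]],
])

```text
clock: 5.15
eef_pos: [585.3, 65.1, 123.2]
tool_rot: [-3.14, -0.001, 2.006]
force: [-3.4, 1.1, 0.2]
width: 12.6
gripper_force: 60.3
```

```bash
python3 st.py
```

```text
5.15 q [ 0.154  0.715 -0.502  1.777  0.468  0.773 -0.151] p [585.3  65.1 123.2] rpy [-1.799e+02 -1.000e-01  1.150e+02] F [-3.4  1.1  0.2] w 12.6 60.3
```

Request:
send_rows([
  [5,[0,0,0],[0,0,1]],
  [5,[0,0,0],[0,0,1]],
  [5,[0,0,0],[0,0,1]],
  [5,[0,0,0],[0,0,1]],
  [5,[0,0,0],[0,0,1]],
  [5,[0,0,0],[0,0,1]],
  [5,[0,0,0],[0,0,0.5]],
  [5,[0,0,0],[0,0,0]],
])

```text
clock: 6.15
eef_pos: [584.9, 64.8, 123.1]
tool_rot: [-3.14, -0.002, 2.569]
force: [-6.0, 1.2, 1.7]
width: 12.8
gripper_force: 61.1
```

```bash
python3 st.py; python3 -c "
from h import *
print(sensors.read_state()['torque'])"
```

```text
6.15 q [ 0.242  0.751 -0.654  1.774  0.597  0.828  0.296] p [584.9  64.8 123.1] rpy [-1.799e+02 -1.000e-01  1.472e+02] F [-6.   1.2  1.7] w 12.8 61.1
[ 0.27471111  1.23273348 -0.33435186]
```

Request:
send_rows([
  [60,[0,0,0],[0,0,-0.3]],
  [60,[0,0,0],[0,0,0]],
  [60,[0,0,0],[0,0,0]],
  [60,[0,0,0],[0,0,0]],
  [60,[0,0,0.7],[0,0,0]],
  [60,[0,0,0.9],[0,0,0]],
  [60,[0,0,0.9],[0,0,0]],
  [60,[0,0,0],[0,0,0]],
])

```text
clock: 7.15
eef_pos: [589.0, 66.0, 277.6]
tool_rot: [3.135, 0.007, 2.543]
force: [0.3, -0.3, -0.1]
width: 59.9
gripper_force: 0.0
```

```bash
python3 st.py
python3 - <<'E'
from h import *
d=get_image("wrist"); C=cloud(d); X,Y,Z=C[...,0],C[...,1],C[...,2]
m=(Z>120)&(Z<142)&(abs(X-586)<60)&(abs(Y-64)<60); p=C[m]
print(m.sum(), cv2.minAreaRect(p[:,:2].astype(np.float32)), np.median(p[:,2]))
a=9.55; R=np.array([[np.cos(np.radians(a)),-np.sin(np.radians(a))],[np.sin(np.radians(a)),np.cos(np.radians(a))]])
o=d["img"].copy(); save("wr2",o)
# platform from disc dark/rim at z=100
P=C[(abs(Z-100)<4)&(np.hypot(X-608,Y+70)<70)]; print(len(P), cv2.minEnclosingCircle(P[:,:2].astype(np.float32)), cv2.fitEllipse(cv2.convexHull(P[:,:2].astype(np.float32))) if len(P)>50 else None, np.median(P[:,2]) if len(P) else 0)
E
```

```text
7.15 q [ 0.308  0.579 -0.762  1.612  0.435  1.118  0.41 ] p [589.   66.  277.6] rpy [179.6   0.4 145.7] F [ 0.3 -0.3 -0.1] w 59.9 0.0
880 ((584.9334106445312, 64.19740295410156), (15.704442977905273, 61.06211853027344), 55.0797004699707) 130.82617427221692
3469 ((608.0084228515625, -70.3235092163086), 52.16839599609375) ((607.81591796875, -70.23348999023438), (102.746826171875, 103.72012329101562), 1.981234073638916) 98.80695566631572
```

View pics/wr2.png

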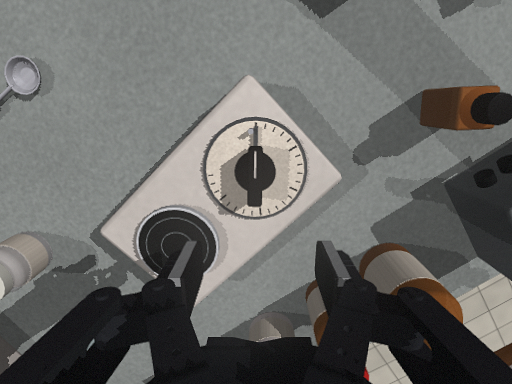

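The wrist view shows the knob bar at (256,180), with the pointer at (253,130) on the stop pin by the first long mark. The measured bar angle is 145.1° against 144.5° expected, so the pointer is home. The bottle needs a tilted grasp, so next I'll fit the arm's kinematics from the logged states.

```bash
cat > kin.py <<'E'
import numpy as np, json, itertools
from scipy.spatial.transform import Rotation as Ro
from scipy.optimize import least_squares
# params: h, a1, L1, b1, b2, L2, c, Lt, o1, o7
def fk(q,p,s):
    R=Ro.identity(); t=np.zeros(3)
    def mv(v): 
        nonlocal t; t=t+R.apply(v)
    def r(ax,a):
        nonlocal R; R=R*Ro.from_euler(ax,a)
    h,a1,L1,b1,b2,L2,c,Lt,o1,o7=p
    r('z',s[0]*q[0]+o1); mv([a1,0,h]); r('y',q[1]); r('z',s[1]*q[2]); mv([b1,0,L1]); r('y',q[3]); mv([b2,0,0]); r('z',s[2]*q[4]); mv([0,0,L2]); r('y',q[5]); mv([c,0,0]); r('z',s[3]*q[6]+o7); mv([0,0,Lt])
    return t,R
def data():
    D=[json.loads(l) for l in open('log.txt')]
    D.append([[1.246,.628,.038,1.517,-.027,.996,-.02],[166.376,-628.36,225.013],[np.pi,0,.2588]])
    return D
def res(p,s,D,full=True):
    o=[]
    for q,x,e in D:
        t,R=fk(q,p,s); o+=list((t-x)); o+=list((R.inv()*Ro.from_euler('xyz',e)).as_rotvec()*300)
    return np.r_[o,(p[[1,3,4,6]])*.02, (p[0]-350)*.01]
def fit():
    D=data(); best=None
    for s in itertools.product([-1,1],repeat=4):
        for o7 in(0,np.pi/2,np.pi,-np.pi/2):
            f=least_squares(res,np.r_[350,0,430,0,0,430,0,240,0,o7],args=(s,D),loss='soft_l1',max_nfev=60)
            if best is None or f.cost<best[0]: best=(f.cost,f.x,s)
    return best
if __name__=="__main__":
    c,p,s=fit(); print(c,p.round(3),s); D=data(); np.savez('kin.npz',p=p,s=s)
    print(res(p,s,D)[:len(D)*6].reshape(-1,6).round(1))
E
python3 kin.py
```

```text
21.376317729048925 [ 3.44552e+02 -6.20900e+00  5.67778e+02  8.85000e-01  4.50000e+00
  3.77527e+02 -6.15500e+00  3.73850e+02 -4.80000e-02 -4.24600e+01] (-1, -1, -1, -1)
[[ 0.2  6.5 -0.9 -0.   0.  -0. ]
 [-1.4 -0.1 -1.9 -0.  -0.  -0. ]
 [-0.5 -0.  -1.1  0.   0.  -0. ]
 [ 0.2  0.5  0.6  0.  -0.  -0. ]
 [ 0.8  0.5  2.4  0.  -0.  -0. ]
 [ 1.3 -0.   3.7  0.  -0.  -0. ]
 [ 0.5 -0.5  2.1 -0.1  0.1 -0. ]
 [-3.2  0.1 -4.1  0.3 -0.1  0.2]]
```

```bash
cat > kin.py <<'E'
import numpy as np, json
from scipy.spatial.transform import Rotation as Ro
from scipy.optimize import least_squares
AX='zyzyzyz'; S=np.array([-1,1,-1,1,-1,1,-1.])
# p: translations after joints 1..7 (21) + o1,o7 ; t0 folded into joint1's
def fk(q,p):
    R=Ro.identity(); t=np.zeros(3)
    for i in range(7):
        a=S[i]*q[i]+(p[21] if i==0 else p[22] if i==6 else 0)
        R=R*Ro.from_euler(AX[i],a); t=t+R.apply(p[3*i:3*i+3])
    return t,R
P0=np.zeros(23); P0[2]=350; P0[8]=420; P0[14]=400; P0[20]=300
def data():
    D=[json.loads(l) for l in open('log.txt')]
    D.append([[1.246,.628,.038,1.517,-.027,.996,-.02],[166.376,-628.36,225.013],[np.pi,0,.2588]])
    return D
def res(p,D):
    o=[]
    for q,x,e in D:
        t,R=fk(q,p); o+=list((t-x)); o+=list((R.inv()*Ro.from_euler('xyz',e)).as_rotvec()*300)
    w=np.full(21,.02); w[[2,8,14,20]]=.004
    return np.r_[o,(p-P0)[:21]*w]
def fit():
    D=data(); b=None
    for o7 in(0,np.pi/2,np.pi,-np.pi/2):
        p=P0.copy(); p[22]=o7; f=least_squares(res,p,args=(D,))
        if b is None or f.cost<b.cost: b=f
    return b.x,b.cost,D
LO=np.array([-3.06,-.37,-1.25,.18,-1.1,.23,-2.94])+.04; HI=np.array([3.06,2.12,1.32,2.47,4.24,1.98,2.94])-.04
def ik(x,R,p,q0,w=.02):
    f=least_squares(lambda q:(lambda t,r:np.r_[(t-x)/1,(R.inv()*r).as_rotvec()*300,(q-q0)*w*10])(*fk(q,p)),np.clip(q0,LO+.001,HI-.001),bounds=(LO,HI))
    t,r=fk(f.x,p); return f.x,np.linalg.norm(t-x),np.degrees((R.inv()*r).magnitude())
def tool(zd,yd):
    z=np.array(zd,float);z/=np.linalg.norm(z);y=np.array(yd,float);y-=z*(y@z);y/=np.linalg.norm(y)
    return Ro.from_matrix(np.c_[np.cross(y,z),y,z])
if __name__=="__main__":
    p,c,D=fit(); print(c,p.round(2)); np.save('p.npy',p)
    print(res(p,D)[:len(D)*6].reshape(-1,6).round(1).tolist())
E
python3 kin.py
cat > plan.py <<'E'
from kin import *
p=np.load('p.npy'); D=data(); qn=np.array(D[-2][0])
a=np.radians(18.9); ad=np.array([np.cos(a),np.sin(a),0]); lat=np.array([-np.sin(a),np.cos(a),0])
bz=-ad
rng=np.random.default_rng(0)
def best(x,R,n=25):
    o=[]
    for k in range(n):
        q0=qn if k==0 else rng.uniform(LO,HI); q,e,g=ik(x,R,p,q0)
        o.append((e+g,q))
    o=[v for v in o if v[0]<3]
    return o
G=np.array([420,291,30.])
for dl in(40,50,60,70,80,90):
    d=np.radians(dl); z=ad*np.cos(d)+np.array([0,0,-np.sin(d)])
    for sg in(1,-1):
        R=tool(z,sg*lat); o=best(G+z*2,R); print(dl,sg,len(o),[v[1].round(2).tolist() for v in o[:3]])
E
python3 plan.py
```

```text
0.3096055064776886 [-1.8000e+00 -5.7200e+00  3.3132e+02  8.1000e-01 -5.7200e+00  5.3400e+00
  9.0000e-02 -7.6100e+00  5.5346e+02 -1.2200e+00 -7.6100e+00 -7.1000e-01
  1.4200e+00 -5.6000e-01  3.8228e+02 -1.7800e+00 -5.6000e-01  1.9600e+00
  1.1000e-01 -2.7000e-01  3.4900e+02 -0.0000e+00  1.5700e+00]
[[0.0, 0.0, 0.0, -0.0, 0.0, -0.0], [0.0, -0.0, -0.1, -0.0, -0.0, -0.0], [-0.0, -0.0, -0.1, 0.0, 0.0, -0.0], [-0.1, 0.0, 0.0, 0.0, -0.0, -0.0], [-0.0, 0.0, 0.0, 0.0, -0.0, -0.0], [0.1, 0.0, 0.0, 0.0, -0.0, -0.0], [-0.0, -0.0, -0.0, -0.0, 0.0, -0.0], [0.0, -0.0, 0.1, 0.3, -0.1, 0.2]]
40 1 0 []
40 -1 0 []
50 1 0 []
50 -1 0 []
60 1 0 []
60 -1 0 []
70 1 16 [[-0.05, 1.09, -1.17, 2.33, 1.82, 1.11, -0.53], [-0.79, 0.75, 0.05, 2.35, 2.77, 0.3, -1.63], [-0.03, 1.12, -1.21, 2.33, 1.82, 1.16, -0.52]]
70 -1 10 [[-0.03, 1.12, -1.21, 2.33, 1.82, 1.16, 2.63], [-0.8, 0.75, 0.07, 2.35, 2.82, 0.3, 1.47], [-1.06, 0.81, 0.46, 2.36, 3.68, 0.35, 0.58]]
80 1 10 [[-0.1, 0.94, -0.95, 2.19, 1.51, 0.79, -0.22], [-0.5, 0.75, -0.3, 2.2, 1.38, 0.27, -0.15], [0.01, 1.1, -1.21, 2.19, 1.54, 1.05, -0.22]]
80 -1 2 [[-0.14, 0.9, -0.87, 2.2, 1.52, 0.71, 2.9], [-0.14, 0.9, -0.87, 2.2, 1.52, 0.71, 2.9]]
90 1 16 [[-0.18, 0.88, -0.75, 2.03, 1.02, 0.66, 0.27], [-0.72, 0.76, 0.08, 2.05, -0.16, 0.34, 1.4], [-0.12, 0.93, -0.87, 2.03, 1.1, 0.75, 0.2]]
90 -1 17 [[-0.82, 0.77, 0.24, 2.05, -0.48, 0.37, -1.44], [-0.87, 0.78, 0.33, 2.05, -0.62, 0.4, -1.3], [-0.15, 0.89, -0.8, 2.04, 1.05, 0.7, -2.9]]
```

```bash
cat > sim.py <<'E'
from kin import *
p=np.load('p.npy')
def jac(q):
    t0,R0=fk(q,p); J=np.zeros((6,7)); e=1e-5
    for i in range(7):
        d=q.copy(); d[i]+=e; t,R=fk(d,p); J[:3,i]=(t-t0)/1000/e; J[3:,i]=(R*R0.inv()).as_rotvec()/e
    return t0,R0,J
def track(q,x,R,lam=1e-5,n=8):
    """pinv with joint-limit clamping"""
    for _ in range(n):
        t,r,J=jac(q); err=np.r_[(x-t)/1000,(R*r.inv()).as_rotvec()]
        free=np.ones(7,bool)
        for _ in range(4):
            Jf=J[:,free]; dq=np.zeros(7); dq[free]=Jf.T@np.linalg.solve(Jf@Jf.T+lam*np.eye(6),err)
            bad=free&(((q+dq)<LO)|((q+dq)>HI))
            if not bad.any(): break
            free&=~bad
        q=np.clip(q+dq,LO,HI)
    t,r=fk(q,p); return q,np.linalg.norm(t-x),np.degrees((R*r.inv()).magnitude())
def path(q,x,R,N):
    t,r=fk(q,p); rv=(R*r.inv()).as_rotvec(); e=g=0
    for k in range(1,N+1):
        q,e,g=track(q,t+(x-t)*k/N,Ro.from_rotvec(rv*k/N)*r)
    return q,e,g
if __name__=="__main__":
    D=data()
    for i,j in((0,1),(2,3),(3,4),(5,6)):
        q,e,g=path(np.array(D[i][0]),np.array(D[j][1]),Ro.from_euler('xyz',D[j][2]),8); print(q.round(3),np.round(D[j][0],3),round(e,1))
    a=np.radians(18.9); ad=np.array([np.cos(a),np.sin(a),0]); lat=np.array([-np.sin(a),np.cos(a),0]); up=np.array([0,0,1.])
    qn=np.array(D[-2][0]); G=np.array([432,295,30.])
    for sg in(1,-1):
        q,e,g=path(qn,G+100*up,tool(-up,sg*lat),24); print("above",sg,q.round(2),round(e,1),round(g,1))
        for dl in(85,80,75,70,65,60,55):
            d=np.radians(dl); z=ad*np.cos(d)-up*np.sin(d)
            q,e,g=path(q,G+2*z-60*z,tool(z,sg*lat),4)
            qg,eg,gg=path(q,G+2*z,tool(z,sg*lat),4)
            print(dl,q.round(2),round(e,1),round(g,1),"grasp",qg.round(2),round(eg,1),round(gg,1))
E
python3 sim.py
```

```text
[-0.068  0.542 -0.137  1.691  0.09   0.916 -1.162] [-0.068  0.542 -0.137  1.692  0.09   0.916 -1.161] 0.0
[ 0.036  0.685 -0.308  1.779  0.293  0.722 -0.69 ] [ 0.036  0.685 -0.308  1.78   0.293  0.722 -0.69 ] 0.0
[ 0.154  0.715 -0.502  1.777  0.468  0.773 -0.151] [ 0.154  0.715 -0.502  1.777  0.468  0.773 -0.151] 0.0
[ 0.308  0.579 -0.761  1.611  0.435  1.118  0.411] [ 0.308  0.579 -0.762  1.612  0.435  1.118  0.41 ] 0.0
above 1 [-0.1   0.73 -0.87  1.95  0.76  0.83  0.5 ] 0.0 0.0
85 [-0.19  0.73 -0.74  2.07  0.96  0.63  0.3 ] 0.0 0.0 grasp [-0.26  0.83 -0.62  2.08  1.13  0.53  0.16] 0.0 0.0
80 [-0.27  0.68 -0.64  2.16  1.15  0.51  0.09] 0.0 0.0 grasp [-0.35  0.79 -0.51  2.16  1.39  0.43 -0.13] 0.0 0.0
75 [-0.37  0.65 -0.52  2.25  1.45  0.42 -0.25] 0.0 0.0 grasp [-0.37  0.79 -0.51  2.24  1.74  0.45 -0.5 ] 0.0 0.0
70 [-0.38  0.66 -0.56  2.34  1.81  0.49 -0.64] 0.0 0.0 grasp [-0.35  0.82 -0.58  2.31  1.99  0.59 -0.76] 0.0 0.0
65 [-0.36  0.7  -0.64  2.43  2.02  0.67 -0.89] 0.0 0.0 grasp [-0.35  0.86 -0.63  2.38  2.15  0.75 -0.94] 0.0 0.0
60 [-0.38  0.69 -0.64  2.43  2.07  0.71 -0.94] 30.9
[... 347 characters left out ...]
 0.0
80 [-0.52  0.62 -0.27  2.17  0.83  0.3  -2.75] 0.0 0.0 grasp [-0.48  0.73 -0.3   2.11  1.01  0.3  -2.89] 21.4 0.7
75 [-0.55  0.56 -0.23  2.17  0.82  0.3  -2.75] 38.9 1.3 grasp [-0.54  0.66 -0.23  2.08  0.86  0.3  -2.75] 66.6 2.3
70 [-0.61  0.49 -0.18  2.17  0.81  0.3  -2.75] 77.8 2.5 grasp [-0.58  0.61 -0.19  2.07  0.85  0.3  -2.75] 103.9 3.6
65 [-0.7   0.43 -0.1   2.17  0.8   0.3  -2.75] 116.7 3.7 grasp [-0.63  0.52 -0.14  2.1   0.84  0.3  -2.75] 141.9 4.9
60 [-0.84  0.36  0.04  2.17  0.77  0.3  -2.75] 155.5 5.0 grasp [-0.72  0.43 -0.05  2.13  0.82  0.3  -2.75] 181.5 6.1
55 [-1.09  0.31  0.26  2.18  0.72  0.3  -2.75] 193.8 6.1 grasp [-0.91  0.34  0.12  2.16  0.78  0.3  -2.75] 221.3 7.3
```

```bash
cat > fin.py <<'E'
from sim import *
D=data(); a=np.radians(18.9); ad=np.array([np.cos(a),np.sin(a),0]); lat=np.array([-np.sin(a),np.cos(a),0]); up=np.array([0,0,1.])
qn=np.array(D[-2][0]); G=np.array([432,295,30.])
q,_,_=path(qn,G+100*up,tool(-up,lat),24)
for dl in(70,66):
    d=np.radians(dl); z=ad*np.cos(d)-up*np.sin(d); R0=tool(z,lat)
    q1,_,_=path(q,G-60*z,R0,8); q1,e1,g1=path(q1,G+2*z,R0,6)
    ql,e,g=path(q1,G+2*z+[40,-40,150],R0,8); print(dl,"grasp",e1,"lift",ql.round(2),round(e,1))
    base=Ro.from_rotvec(np.pi/2*np.array([0,0,0])) 
    Rd=Ro.from_rotvec(lat*np.pi/2)   # maps bz=-ad -> up ?
    if (Rd.apply(-ad))@up<0: Rd=Rd.inv()
    for ps in range(0,360,15):
        R=Ro.from_rotvec(up*np.radians(ps))*Rd*R0; zt=R.apply([0,0,1.])
        gp=np.array([608,-70,147.])
        qa,ea,ga=path(ql,gp+2*zt+[0,0,90],R,30); qb,eb,gb=path(qa,gp+2*zt,R,6)
        qc,ec,gc=path(qb,gp-60*zt,R,6)
        if ea+ga+eb+gb<6: print(ps,"tool az",np.degrees(np.arctan2(zt[1],zt[0])).round(),"above",round(ea,1),round(ga,1),"place",qb.round(2),round(eb,1),round(gb,1),"back",round(ec,1),round(gc,1),"rot",round(np.degrees((R*R0.inv()).magnitude())))
E
python3 fin.py
```

```text
70 grasp 5.060840323700367e-13 lift [-0.26  0.46 -0.48  2.2   1.04  0.37  0.28] 0.0
30 tool az -131.0 above 0.0 0.0 place [-0.45  1.34  0.58  0.94  0.25  1.86  2.38] 0.0 0.0 back 23.3 0.6 rot 94
45 tool az -116.0 above 0.0 0.0 place [-0.26  1.19 -0.15  1.18  0.84  1.86  2.04] 0.0 0.0 back 0.0 0.0 rot 98
60 tool az -101.0 above 0.0 0.0 place [-0.16  1.15 -0.46  1.43  1.14  1.86  1.9 ] 0.0 0.0 back 0.0 0.0 rot 104
75 tool az -86.0 above 0.0 0.0 place [-0.2   1.08 -0.44  1.67  1.28  1.72  1.85] 0.0 0.0 back 0.0 0.0 rot 112
90 tool az -71.0 above 0.0 0.0 place [-0.24  1.02 -0.41  1.91  1.45  1.59  1.77] 0.0 0.0 back 0.0 0.0 rot 120
105 tool az -56.0 above 0.0 0.0 place [-0.26  0.99 -0.36  2.15  1.69  1.52  1.64] 0.0 0.0 back 0.0 0.0 rot 129
120 tool az -41.0 above 0.0 0.0 place [-0.25  0.99 -0.3   2.36  2.    1.53  1.5 ] 0.0 0.0 back 0.0 0.0 rot 139
225 tool az 64.0 above 0.0 0.0 place [ 1.21  1.3  -1.05  1.8  -0.36  0.61  0.47] 0.0 0.0 back 0.0 0.0 rot 149
240 tool az 79.0 above 0.0 0.0 place [ 1.06  1.26 -0.92  1.56 -0.35  1.    0.52] 0.0 0.0 back 0.0 0.0 rot 139
255 tool az 94.0 above
[... 797 characters left out ...]
2  1.81] 0.0 0.0 back 0.0 0.0 rot 120
105 tool az -56.0 above 0.0 0.0 place [-0.24  0.94 -0.37  2.15  1.68  1.43  1.69] 0.0 0.0 back 0.0 0.0 rot 129
120 tool az -41.0 above 0.0 0.0 place [-0.22  0.94 -0.3   2.36  2.01  1.43  1.56] 0.0 0.0 back 0.0 0.0 rot 139
225 tool az 64.0 above 0.0 0.0 place [ 1.22  1.29 -1.12  1.82 -0.17  0.57  0.27] 0.0 0.0 back 0.0 0.0 rot 149
240 tool az 79.0 above 0.0 0.0 place [ 1.08  1.26 -0.99  1.58 -0.21  0.95  0.39] 0.0 0.0 back 0.0 0.0 rot 139
255 tool az 94.0 above 0.0 0.0 place [ 0.91  1.26 -0.87  1.34 -0.22  1.29  0.49] 0.0 0.0 back 0.0 0.0 rot 129
270 tool az 109.0 above 0.0 0.0 place [ 0.76  1.29 -0.79  1.1  -0.18  1.6   0.57] 0.0 0.0 back 0.0 0.0 rot 120
```

The simulated tracker matches the real joint path to within about 0.001 rad. Plan: grasp at 67° depression from the cap side, then reorient to stand the bottle with the tool pointing at azimuth about -48°. I'll move above the bottle and measure it closely.

Request:
send_rows([
  [70,[-0.22,0.35,0],[0,0,0.97]],
  [70,[-0.22,0.35,0],[0,0,0.97]],
  [70,[-0.22,0.35,0],[0,0,0.97]],
  [70,[-0.22,0.35,0],[0,0,0.97]],
  [70,[-0.22,0.35,-0.1],[0,0,0.97]],
  [70,[-0.22,0.35,-0.1],[0,0,0.97]],
  [70,[-0.22,0.35,-0.1],[0,0,0.97]],
  [70,[-0.22,0.35,-0.1],[0,0,0.97]],
])

```text
clock: 8.2
eef_pos: [479.9, 234.0, 248.5]
tool_rot: [3.142, -0.0, -3.057]
force: [0.5, 0.4, -0.3]
width: 70.0
gripper_force: 0.0
```

Request:
send_rows([
  [70,[-0.22,0.35,-0.1],[0,0,0.97]],
  [70,[-0.22,0.35,-0.1],[0,0,0.97]],
  [70,[-0.22,0.35,-0.1],[0,0,0.97]],
  [70,[0,0,0],[0,0,0]],
  [70,[0,0,0],[0,0,0]],
])

```text
clock: 8.82
eef_pos: [441.5, 295.2, 230.8]
tool_rot: [-3.141, -0.0, -2.809]
force: [0.7, 0.0, 0.6]
width: 70.0
gripper_force: 0.0
```

```bash
python3 st.py
python3 - <<'E'
from h import *
d=get_image("wrist"); C=cloud(d); im=d["img"]; hsv=cv2.cvtColor(im,cv2.COLOR_RGB2HSV); Z=C[...,2]
save("wr3",im)
m=((hsv[...,0]>4)&(hsv[...,0]<20)&(hsv[...,1]>130)&(abs(Z-50)<6)&(np.hypot(C[...,0]-430,C[...,1]-295)<90))
P=C[m]; print(m.sum(),cv2.minAreaRect(P[:,:2].astype(np.float32)),np.median(P[:,2]))
g=((Z>8)&(Z<60)&(np.hypot(C[...,0]-415,C[...,1]-290)<85)); P=C[g]; r=cv2.minAreaRect(P[:,:2].astype(np.float32)); print(g.sum(),r)
a=np.radians(18.9); u=P[:,:2]@[np.cos(a),np.sin(a)]; v=P[:,:2]@[-np.sin(a),np.cos(a)]; print("along",np.percentile(u,[.5,99.5]),"lat",np.percentile(v,[.5,99.5]))
E
```

```text
8.82 q [-0.016  0.62  -0.988  1.824  0.601  1.032  0.658] p [441.5 295.2 230.8] rpy [-180.    -0.  -160.9] F [0.7 0.  0.6] w 70.0 0.0
2946 ((432.93212890625, 297.99945068359375), (88.62210845947266, 48.74329376220703), 19.10438346862793) 49.0457264864946
3986 ((418.6293029785156, 293.18878173828125), (119.06856536865234, 49.736324310302734), 18.06960678100586)
along [432.56402528 549.86421316] lat [116.63891022 165.68334183]
```

View pics/wr3.png

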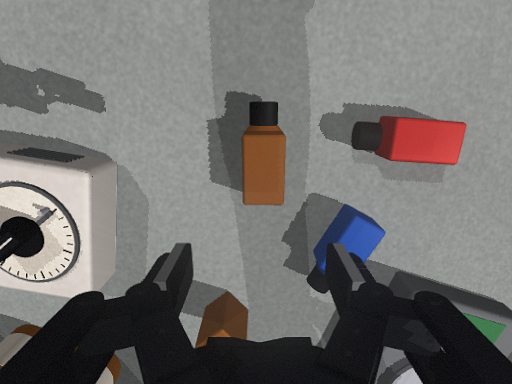

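The wrist view shows the fallen bottle vertical in the picture, cap at (264,114) and body at (264,165). The blue bottle is at (350,240), the red at (415,140) and the spare at the lower edge (222,320). The bottle axis is along 19° and the tool is aligned with it.

Request:
send_rows([
  [72,[-0.1,-0.02,-0.39],[0.25,-0.725,0]],
  [72,[-0.1,-0.02,-0.39],[0.25,-0.725,0]],
  [72,[-0.1,-0.02,-0.39],[0.25,-0.725,0]],
  [72,[-0.1,-0.02,-0.39],[0.25,-0.725,0]],
  [72,[-0.1,-0.02,-0.39],[0.25,-0.725,0]],
  [72,[-0.1,-0.02,-0.39],[0.25,-0.725,0]],
  [72,[0,0,0],[0,0,0]],
  [72,[0,0,0],[0,0,0]],
])

```text
clock: 9.88
eef_pos: [416.7, 285.4, 108.8]
tool_rot: [-3.124, 0.359, -2.812]
force: [0.3, 1.3, 0.1]
width: 71.8
gripper_force: 0.0
```

```bash
python3 st.py
python3 - <<'E'
from kin import *
s=__import__('cell').sensors.read_state(); R=Ro.from_euler('xyz',s['tool_rot']); z=R.apply([0,0,1.]); y=R.apply([0,1.,0])
print("z",z.round(3),"y",y.round(3)); G=np.array([430.1,296.8,28]); print((G+2*z-s['eef_pos'])/60)
E
```

```text
9.88 q [-0.411  0.594 -0.519  2.331  1.683  0.462 -0.528] p [416.7 285.4 108.8] rpy [-179.    20.6 -161.1] F [0.3 1.3 0.1] w 71.8 0.0
z [ 0.338  0.097 -0.936] y [-0.318  0.948 -0.017]
[ 0.23519234  0.19253893 -1.37774161]
```

Request:
send_rows([
  [72,[0,0.02,0],[0.16,-0.18,0]],
  [72,[0,0.02,0],[0.16,-0.18,0]],
  [72,[0.04,0.03,-0.25],[0,0,0]],
  [72,[0.04,0.03,-0.25],[0,0,0]],
  [72,[0.04,0.03,-0.25],[0,0,0]],
  [72,[0.04,0.03,-0.25],[0,0,0]],
  [72,[0.07,0.03,-0.2],[0,0,0]],
  [72,[0,0,0],[0,0,0]],
])

```text
clock: 10.88
eef_pos: [430.3, 296.5, 35.8]
tool_rot: [-3.141, 0.397, -2.819]
force: [0.0, 0.1, 0.3]
width: 72.2
gripper_force: 0.0
```

```bash
python3 st.py
python3 - <<'E'
from kin import *
s=__import__('cell').sensors.read_state(); R=Ro.from_euler('xyz',s['tool_rot']); z=R.apply([0,0,1.]); y=R.apply([0,1.,0])
print("z",z.round(3),"y",y.round(3)); G=np.array([430.1,296.8,28]); print((G+2*z-s['eef_pos'])/60)
E
```

```text
10.88 q [-0.368  0.818 -0.599  2.354  2.062  0.664 -0.876] p [430.3 296.5  35.8] rpy [-180.    22.7 -161.5] F [0.  0.1 0.3] w 72.2 0.0
z [ 0.367  0.122 -0.922] y [-0.317  0.949 -0.001]
[ 0.00909683  0.00987549 -0.16072516]
```

Almost there: 9 mm more down, half a degree of yaw, then close.

Request:
send_rows([
  [72,[0.01,0.01,-0.14],[0,0,0.1]],
  [72,[0,0,0],[0,0,0]],
  [30,[0,0,0],[0,0,0]],
  [30,[0,0,0],[0,0,0]],
  [30,[0,0,0],[0,0,0]],
  [30,[0,0,0],[0,0,0]],
])

```text
clock: 11.62
eef_pos: [430.0, 297.3, 28.4]
tool_rot: [-3.141, 0.398, -2.808]
force: [-1.6, -1.6, 6.9]
width: 48.6
gripper_force: 62.8
```

```bash
python3 st.py
```

```text
11.62 q [-0.366  0.839 -0.602  2.356  2.092  0.681 -0.89 ] p [430.  297.3  28.4] rpy [-180.    22.8 -160.9] F [-1.6 -1.6  6.9] w 48.6 62.8
```

```bash
cat > fin2.py <<'E'
from sim import *
from cell import sensors
s=sensors.read_state(); q=s['qpos'].copy(); x0=s['eef_pos'].copy(); R0=Ro.from_euler('xyz',s['tool_rot']); up=np.array([0,0,1.])
y=R0.apply([0,1.,0]); y[2]=0; y/=np.linalg.norm(y); bz=np.cross(y,up); bz=bz if bz[0]<0 else -bz
ad=-bz; lat=np.array([-ad[1],ad[0],0]); 
base=551*ad+141.5*lat; base[2]=25
np.savez('grip.npz',b=R0.inv().apply(base-x0),bz=R0.inv().apply(bz),bx=R0.inv().apply(y)); print("a",np.degrees(np.arctan2(ad[1],ad[0])),"b",R0.inv().apply(base-x0).round(1),R0.inv().apply(bz).round(3))
b=R0.inv().apply(base-x0)
Rd=Ro.align_vectors([up,y],[bz,y])[0]
for ps in(100,112,120):
    R=Ro.from_rotvec(up*np.radians(ps))*Rd*R0; goal=np.array([608,-70.2,100])-R.apply(b); hi=goal+[0,0,80]
    for lift in([0,0,70],[0,0,110],[30,-30,150]):
        ql,e,g=path(q,x0+lift,R0,6)
        rv=(R*R0.inv()).as_rotvec(); N=30; qq=ql.copy(); mx=0; lo=9e9; dm=0; tr=[]
        for k in range(1,N+1):
            f=k/N; zz=x0[2]+lift[2]+(hi[2]-x0[2]-lift[2])*min(1,f*2.0)
            xk=x0+lift+(hi-x0-lift)*f; xk[2]=zz; Rk=Ro.from_rotvec(rv*f)*R0
            q2,e,g=track(qq,xk,Rk); dm=max(dm,(abs(q2-qq)*8).max()); mx=max(mx,e+g); qq=q2
            c=[xk+Rk.apply(b+np.array(0)+ R0.inv().apply(bz*l)) for l in(0,120)]
            tr.append((*xk.round(),round(min(c[0][2],c[1][2])),*np.round(c[0][:2])))
        print(ps,lift,"lift q6",ql[5].round(2),"maxerr",round(mx,1),"max speed",round(dm,2),"end",qq.round(2))
    print(" hi",hi.round(1),"goal",goal.round(1),"rv deg",np.degrees(rv).round(1),"rpy",np.degrees(R.as_euler('xyz')).round(1)); 
    print([tr[i] for i in range(3,30,5)])
E
python3 fin2.py
```

```text
a 19.09796979966482 b [-42.4   1.3  21.5] [ 0.922 -0.    -0.387]
100 [0, 0, 70] lift q6 0.5 maxerr 0.0 max speed 2.5 end [-0.26  0.8  -0.37  2.08  1.52  1.45  1.87]
100 [0, 0, 110] lift q6 0.41 maxerr 0.0 max speed 2.44 end [-0.23  0.81 -0.41  2.08  1.53  1.47  1.87]
100 [30, -30, 150] lift q6 0.32 maxerr 0.0 max speed 1.97 end [-0.23  0.81 -0.42  2.08  1.53  1.48  1.87]
 hi [607.4 -66.6 227.4] goal [607.4 -66.6 147.4] rv deg [-93.4  35.7  76.6] rpy [180.  -67.2 -60.9]
[(np.float64(480.0), np.float64(223.0), np.float64(191.0), 180, np.float64(520.0), np.float64(245.0)), (np.float64(504.0), np.float64(167.0), np.float64(208.0), 186, np.float64(537.0), np.float64(194.0)), (np.float64(529.0), np.float64(111.0), np.float64(224.0), 192, np.float64(553.0), np.float64(137.0)), (np.float64(553.0), np.float64(56.0), np.float64(227.0), 187, np.float64(569.0), np.float64(76.0)), (np.float64(578.0), np.float64(0.0), np.float64(227.0), 182, np.float64(585.0), np.float64(11.0)), (np.float64(603.0), np.float64(-55.0), np.float64(227.0), 180, np.float64(604.0), np.float64(-57.0))]
112 [0, 0, 70] lif
[... 1327 characters left out ...]
.  227.4] goal [606.3 -67.  147.4] rv deg [-102.9   19.8   90.7] rpy [-180.   -67.2  -40.9]
[(np.float64(479.0), np.float64(223.0), np.float64(191.0), 181, np.float64(519.0), np.float64(247.0)), (np.float64(504.0), np.float64(167.0), np.float64(208.0), 187, np.float64(536.0), np.float64(196.0)), (np.float64(528.0), np.float64(111.0), np.float64(224.0), 193, np.float64(551.0), np.float64(140.0)), (np.float64(553.0), np.float64(56.0), np.float64(227.0), 188, np.float64(566.0), np.float64(78.0)), (np.float64(577.0), np.float64(-0.0), np.float64(227.0), 182, np.float64(584.0), np.float64(12.0)), (np.float64(601.0), np.float64(-56.0), np.float64(227.0), 180, np.float64(604.0), np.float64(-56.0))]
```

Request:
send_rows([
  [30,[0,0,0.2],[0,0,0]],
  [30,[0,0,0.4],[0,0,0]],
  [30,[0,0,0.45],[0,0,0]],
  [30,[0,0,0.45],[0,0,0]],
  [30,[0,0,0.33],[0,0,0]],
  [30,[0,0,0],[0,0,0]],
])

```text
clock: 12.38
eef_pos: [430.6, 298.2, 139.7]
tool_rot: [3.141, 0.401, -2.809]
force: [-0.2, -0.1, -2.8]
width: 48.3
gripper_force: 63.0
```

Request:
send_rows([
  [30,[0.07,-0.15,0.07],[-0.5,0.13,0.43]],
  [30,[0.07,-0.15,0.07],[-0.5,0.13,0.43]],
  [30,[0.07,-0.15,0.07],[-0.5,0.13,0.43]],
  [30,[0.07,-0.15,0.07],[-0.5,0.13,0.43]],
  [30,[0.07,-0.15,0.07],[-0.5,0.13,0.43]],
  [30,[0.07,-0.15,0.07],[-0.5,0.13,0.43]],
  [30,[0.07,-0.15,0.07],[-0.5,0.13,0.43]],
  [30,[0.07,-0.15,0.07],[-0.5,0.13,0.43]],
])

```text
clock: 13.38
eef_pos: [463.3, 224.4, 170.3]
tool_rot: [-2.875, 0.141, -2.432]
force: [0.3, 0.3, -1.6]
width: 48.6
gripper_force: 62.8
```

```bash
python3 st.py
cat > rem.py <<'E'
from kin import *
import sys
from cell import sensors
s=sensors.read_state(); R=Ro.from_euler('xyz',s['tool_rot']); x=s['eef_pos']; g=np.load('grip.npz'); up=np.array([0,0,1.])
bz=R.apply(g['bz']); base=x+R.apply(g['b']); print("bottle base",base.round(1),"tilt deg",np.degrees(np.arccos(bz[2])).round(2))
RT=Ro.from_euler('xyz',[-180,-67.2,-48.9],degrees=True)
if len(sys.argv)>2: # only upright correction
    c=np.cross(bz,up); rv=c*(np.arcsin(np.linalg.norm(c))/max(np.linalg.norm(c),1e-9)); RT=Ro.from_rotvec(rv)*R
rv=np.degrees((RT*R.inv()).as_rotvec())
goal=np.array([608,-70.2,100+float(sys.argv[1])])-RT.apply(g['b']); print("shift units",((goal-x)/60).round(3),"turn units",(rv/5).round(3))
E
python3 rem.py 80
```

```text
13.38 q [-0.269  0.52  -0.593  2.116  0.961  0.701  0.687] p [463.3 224.4 170.3] rpy [-164.7    8.1 -139.3] F [ 0.3  0.3 -1.6] w 48.6 62.8
bottle base [500.3 250.3 155.3] tilt deg 76.09
shift units [ 2.39  -4.853  0.953] turn units [-15.82    4.223  13.575]
```

Request:
send_rows([
  [30,[0.07,-0.15,0.07],[-0.5,0.13,0.43]],
  [30,[0.07,-0.15,0.07],[-0.5,0.13,0.43]],
  [30,[0.07,-0.15,0.07],[-0.5,0.13,0.43]],
  [30,[0.07,-0.15,0.07],[-0.5,0.13,0.43]],
  [30,[0.07,-0.15,0.07],[-0.5,0.13,0.43]],
  [30,[0.07,-0.15,0.07],[-0.5,0.13,0.43]],
  [30,[0.07,-0.15,0.07],[-0.5,0.13,0.43]],
  [30,[0.07,-0.15,0.07],[-0.5,0.13,0.43]],
])

```text
clock: 14.38
eef_pos: [497.1, 152.7, 203.8]
tool_rot: [-2.717, -0.181, -2.131]
force: [0.4, -0.5, -3.2]
width: 48.3
gripper_force: 62.8
```

Request:
send_rows([
  [30,[0.075,-0.15,0.07],[-0.5,0.13,0.43]],
  [30,[0.075,-0.15,0.07],[-0.5,0.13,0.43]],
  [30,[0.075,-0.15,0.07],[-0.5,0.13,0.43]],
  [30,[0.075,-0.15,0.07],[-0.5,0.13,0.43]],
  [30,[0.075,-0.15,0.07],[-0.5,0.13,0.43]],
  [30,[0.075,-0.15,0],[-0.5,0.13,0.43]],
  [30,[0.075,-0.15,0],[-0.5,0.13,0.43]],
  [30,[0.075,-0.15,0],[-0.5,0.13,0.43]],
])

```text
clock: 15.38
eef_pos: [533.4, 80.8, 225.3]
tool_rot: [-2.655, -0.536, -1.849]
force: [0.4, -0.1, -2.5]
width: 48.6
gripper_force: 62.9
```

```bash
python3 st.py;python3 rem.py 80
```

```text
15.38 q [-0.259  0.604 -0.577  1.997  1.102  1.221  1.478] p [533.4  80.8 225.3] rpy [-152.1  -30.7 -105.9] F [ 0.4 -0.1 -2.5] w 48.6 62.9
bottle base [549.3 103.8 186.8] tilt deg 40.07
shift units [ 1.221 -2.46   0.035] turn units [-7.856  2.096  6.651]
```

Request:
send_rows([
  [30,[0.076,-0.154,0],[-0.49,0.13,0.415]],
  [30,[0.076,-0.154,0],[-0.49,0.13,0.415]],
  [30,[0.076,-0.154,0],[-0.49,0.13,0.415]],
  [30,[0.076,-0.154,0],[-0.49,0.13,0.415]],
  [30,[0.076,-0.154,0],[-0.49,0.13,0.415]],
  [30,[0.076,-0.154,0],[-0.49,0.13,0.415]],
  [30,[0.076,-0.154,0],[-0.49,0.13,0.415]],
  [30,[0.076,-0.154,0],[-0.49,0.13,0.415]],
])

```text
clock: 16.38
eef_pos: [570.1, 6.9, 225.8]
tool_rot: [-2.724, -0.885, -1.51]
force: [-0.5, 0.5, -1.7]
width: 48.6
gripper_force: 62.9
```

Request:
send_rows([
  [30,[0.076,-0.154,0],[-0.49,0.13,0.415]],
  [30,[0.076,-0.154,0],[-0.49,0.13,0.415]],
  [30,[0.076,-0.154,0],[-0.49,0.13,0.415]],
  [30,[0.076,-0.154,0],[-0.49,0.13,0.415]],
  [30,[0.076,-0.154,0],[-0.49,0.13,0.415]],
  [30,[0.076,-0.154,0],[-0.49,0.13,0.415]],
  [30,[0.076,-0.154,0],[-0.49,0.13,0.415]],
  [30,[0.076,-0.154,0],[-0.49,0.13,0.415]],
])

```text
clock: 17.38
eef_pos: [606.7, -66.5, 225.6]
tool_rot: [-3.135, -1.172, -0.86]
force: [0.6, 0.1, -2.5]
width: 48.5
gripper_force: 63.0
```

Request:
send_rows([
  [30,[0,0,0],[0,0,0]],
  [30,[0,0,0],[0,0,0]],
])

```text
clock: 17.62
eef_pos: [606.5, -65.9, 225.7]
tool_rot: [-3.127, -1.17, -0.869]
force: [0.2, -0.4, -2.6]
width: 48.5
gripper_force: 62.9
```

```bash
python3 st.py;python3 rem.py 80
python3 - <<'E'
from h import *
a=get_image("scene")
save("sc2",cv2.resize(a["img"][150:290,130:290],None,fx=4,fy=4,interpolation=cv2.INTER_CUBIC))
for n in("top","scene"):
    d=a if n=="scene" else get_image(n); C=cloud(d); hsv=cv2.cvtColor(d["img"],cv2.COLOR_RGB2HSV)
    am=(hsv[...,0]>4)&(hsv[...,0]<20)&(hsv[...,1]>130)&(C[...,2]>140)&(np.hypot(C[...,0]-608,C[...,1]+70)<70)
    P=C[am]; print(n,am.sum(), P.min(0).round() if len(P) else None,P.max(0).round() if len(P) else None)
    cap=(C[...,2]>285)&(C[...,2]<315)&(np.hypot(C[...,0]-608,C[...,1]+70)<40)&(hsv[...,2]<80); P=C[cap]; 
    if len(P): print("cap top",len(P),np.median(P,axis=0).round(1))
E
```

```text
17.62 q [-0.248  0.777 -0.368  2.257  1.735  1.396  1.757] p [606.5 -65.9 225.7] rpy [-179.2  -67.1  -49.8] F [ 0.2 -0.4 -2.6] w 48.5 62.9
bottle base [607.9 -69.  178.3] tilt deg 0.36
shift units [ 0.004 -0.015  0.028] turn units [-0.064  0.029  0.025]
top 308 [575. -97. 186.] [636. -35. 299.]
cap top 154 [605.1 -68.1 297.7]
scene 400 [583. -98. 181.] [644. -38. 297.]
cap top 127 [612.5 -68.3 296.1]
```

View pics/sc2.png

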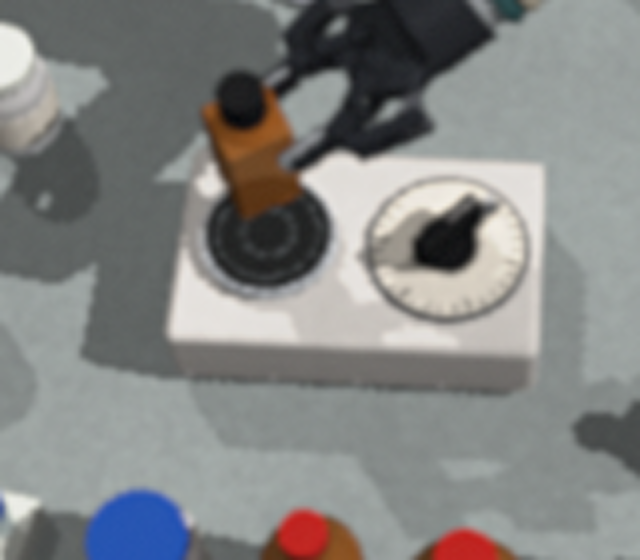

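The enlarged scene view shows the bottle upright in the gripper, cap at crop (242,98), above the platform at crop (267,235). Knob and pointer are still home. The cap measures (609,-68), so the bottle is centred and I'll lower it slowly.

Request:
send_rows([
  [30,[0,-0.015,-0.2],[-0.03,0.015,0.01]],
  [30,[0,0,-0.25],[-0.03,0.015,0.01]],
  [30,[0,0,-0.25],[0,0,0]],
  [30,[0,0,-0.2],[0,0,0]],
  [30,[0,0,-0.15],[0,0,0]],
  [30,[0,0,-0.1],[0,0,0]],
  [30,[0,0,-0.05],[0,0,0]],
  [30,[0,0,0],[0,0,0]],
])

```text
clock: 18.73
eef_pos: [606.3, -67.4, 153.9]
tool_rot: [3.14, -1.173, -0.853]
force: [-0.0, 0.0, -2.1]
width: 48.3
gripper_force: 63.0
```

```bash
python3 st.py;python3 rem.py 0 u
```

```text
18.73 q [-0.263  0.945 -0.341  2.255  1.804  1.447  1.609] p [606.3 -67.4 153.9] rpy [179.9 -67.2 -48.9] F [-0.   0.  -2.1] w 48.3 63.0
bottle base [607.5 -70.8 106.5] tilt deg 0.04
shift units [ 0.008  0.01  -0.108] turn units [ 0.007 -0.003  0.   ]
```

Request:
send_rows([
  [30,[0.005,0.01,-0.03],[0,0,0]],
  [30,[0,0,-0.03],[0,0,0]],
  [30,[0,0,-0.02],[0,0,0]],
  [30,[0,0,-0.01],[0,0,0]],
  [30,[0,0,0],[0,0,0]],
])

```text
clock: 19.35
eef_pos: [606.7, -66.8, 149.2]
tool_rot: [3.14, -1.175, -0.853]
force: [-2.5, 2.7, 2.8]
width: 48.7
gripper_force: 63.5
```

```bash
python3 st.py;python3 rem.py 0 u
```

```text
19.35 q [-0.265  0.957 -0.34   2.253  1.808  1.452  1.6  ] p [606.7 -66.8 149.2] rpy [179.9 -67.3 -48.9] F [-2.5  2.7  2.8] w 48.7 63.5
bottle base [608.  -70.3 101.8] tilt deg 0.1
shift units [ 0.001  0.001 -0.029] turn units [0.019 0.009 0.   ]
```

Contact is light (about 5 N). Releasing.

Request:
send_rows([
  [54,[0,0,0],[0,0,0]],
  [60,[0,0,0],[0,0,0]],
  [76,[0,0,0],[0,0,0]],
  [76,[0,0,0],[0,0,0]],
  [76,[0,0,0],[0,0,0]],
])

```text
clock: 19.98
eef_pos: [606.5, -66.8, 148.4]
tool_rot: [3.14, -1.173, -0.853]
force: [-0.6, 0.1, 0.1]
width: 76.2
gripper_force: 0.0
```

```bash
python3 st.py
```

```text
19.98 q [-0.265  0.957 -0.34   2.253  1.808  1.45   1.6  ] p [606.5 -66.8 148.4] rpy [179.9 -67.2 -48.9] F [-0.6  0.1  0.1] w 76.2 0.0
```

Request:
send_rows([
  [76,[-0.12,0.14,0.08],[0,0,0]],
  [76,[-0.18,0.21,0.12],[0,0,0]],
  [76,[-0.24,0.28,0.17],[0,0,0]],
  [76,[-0.3,0.34,0.2],[0,0,0]],
  [76,[-0.3,0.34,0.25],[0,0,0]],
  [76,[-0.25,0.25,0.3],[0,0,0]],
  [76,[-0.1,0.1,0.2],[0,0,0]],
  [76,[0,0,0],[0,0,0]],
])

```text
clock: 20.98
eef_pos: [517.2, 33.4, 228.4]
tool_rot: [-3.139, -1.173, -0.856]
force: [-0.1, -0.2, -0.6]
width: 76.0
gripper_force: 0.0
```

```bash
python3 st.py
python3 - <<'E'
from h import *
a=get_image("scene"); save("sc3",cv2.resize(a["img"][150:290,90:290],None,fx=4,fy=4,interpolation=cv2.INTER_CUBIC))
for n in("top","scene"):
    d=a if n=="scene" else get_image(n); C=cloud(d); hsv=cv2.cvtColor(d["img"],cv2.COLOR_RGB2HSV)
    cap=(C[...,2]>210)&(C[...,2]<230)&(np.hypot(C[...,0]-608,C[...,1]+70)<40)&(hsv[...,2]<80); P=C[cap]
    if len(P): print(n,"cap top",len(P),np.median(P,axis=0).round(1))
    k=(C[...,2]>122)&(C[...,2]<142)&(np.hypot(C[...,0]-586,C[...,1]-64)<45)&(hsv[...,2]<90); P=C[k]
    if len(P): print("knob",len(P),cv2.minAreaRect(P[:,:2].astype(np.float32)))
E
```

```text
20.98 q [-0.492  0.788 -0.48   2.305  1.448  1.518  1.637] p [517.2  33.4 228.4] rpy [-179.9  -67.2  -49. ] F [-0.1 -0.2 -0.6] w 76.0 0.0
top cap top 141 [605.9 -67.9 220.8]
knob 98 ((584.1716918945312, 63.721927642822266), (16.360504150390625, 56.879173278808594), 55.62945556640625)
scene cap top 104 [612.6 -68.2 219.5]
knob 90 ((588.5469970703125, 63.358551025390625), (16.564977645874023, 59.08884811401367), 53.691429138183594)
```

View pics/sc3.png

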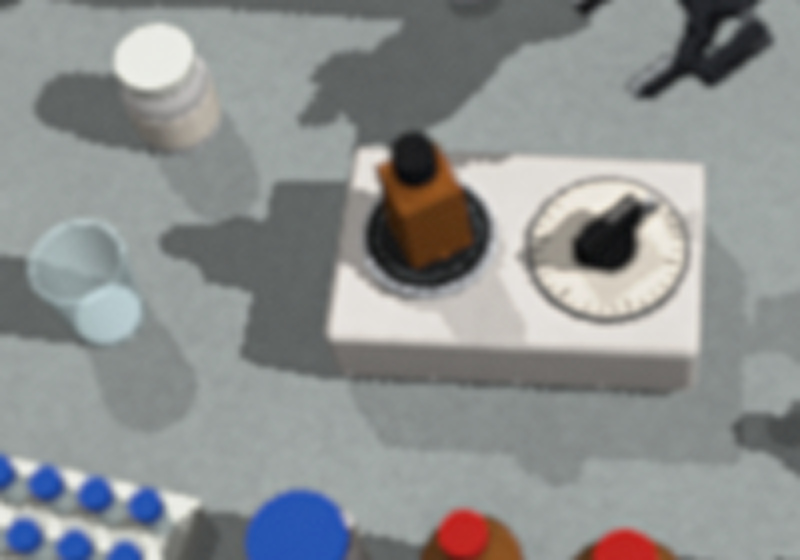

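The bottle stands upright and free at crop (428,220) on the platform. Its cap top is at z ≈ 220 mm and (609,-68). The pointer is home, the gripper is clear, and the jar at crop (168,90) and beaker at crop (85,280) still stand. Handing in.

```bash
python3 -c "
from cell import ctrl
print(ctrl.finish_job())"
```

```text
the job is handed in; nothing more can be done
None
```

I handed the job in at about 21 s of robot time: the pointer is home at its zero stop and the bottle stands released in the middle of the platform, with the jar and beaker still standing; the spare wasn't checked in the last picture, and no verdict came back.

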